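# Close and pin the column heater clamshell

### The job

Close the column heater's hinged upper half over the chromatography column by pressing its free edge down until the spring catch clicks and holds it by itself, and take your hand off it. Then fetch the locking pin from its stand, put it down through the holes of both halves, and push the pin down until its collar presses the upper half fully shut. Finish like that: still gripping the pin and still pushing it down; do not shift the beaker, bottle or vial.

Things in the scene. Friction and masses are not known exactly. Their poses are not given: they have to be found in the camera images.
- clamp: Column heater, lower half: aluminium block fixed to the bench, 130 (x) x 100 (y) x 45 mm high. A steel column (14 mm thick, end fittings 19 mm) lies across its top along y at x = -10 mm, out to y = +/-71 mm. Origin: centre of underside; at yaw 0 x points away from the robot; z up. Hinge line along y at x = -65, z = 45 mm. Vertical 13 mm through hole at x = +35 mm, y = 0.
- lid (a joint): Hinge angle (rad) of the upper half, an aluminium plate 130 x 100 x 18 mm, 450 g. 0 = shut: flat on the block, top 63 mm above the bench, firm stop; grows as the far edge lifts; stop at 1.45. A spring opens it; hinge friction keeps it where left between 0.85 and 1.3. Caught and let go, it rests at about 0.03 (edge 4 mm up); 2 to 4 N on the hole's rim then bring it to 0.
- lid_hole (a point): Centre of the pin hole on the outer (top) face of the upper half; 14 mm wide hole through the 18 mm plate, 100 mm from the hinge line, on the mid line. When shut it lies straight above the lower hole.
- lid_press (a point): Point on the outer (top) face of the upper half to press on: on the mid line, 117 mm from the hinge line, 13 mm from the free edge.
- base_hole (a point): Centre of the pin hole's mouth in the top face of the lower half, 45 mm above the bench.
- stand: Grey plastic block 60 x 60 x 56 mm high fixed to the bench, with a vertical 12 mm hole in which the locking pin stands. It is to the left or to the right of the clamp. Origin: centre of the underside.
- pin: Steel locking pin, about 90 g, upright in the stand. Shank 10 mm thick, 50 mm long, last 7 mm tapered; then a collar 30 mm wide, 6 mm high; then a round dark grip 20 mm wide, 42 mm high (56 to 98 mm above the tip). Origin: centre of the tip's end face; z up along the pin. In the stand the tip is 6 mm above the bench; with the collar on the shut upper half, 13 mm.
- pin_tip (a point): Centre of the end face of the pin's tapered tip (same point as the pin's origin).
- beaker: Bystander: empty glass beaker, 64 mm wide, 75 mm high, on the other side of the clamp from the stand. Origin: centre of the underside. Leave it standing where it is.
- bottle: Bystander: glass bottle with a blue cap, 72 mm wide, 150 mm high. Origin: centre of the underside. Leave it standing where it is.
- vial: Bystander: small amber vial, 28 mm wide, 45 mm high. Origin: centre of the underside. Leave it standing where it is.
- hinge (a point): Middle of the hinge line of the upper half, 45 mm above the bench, on the clamp's edge towards the robot. The line is level, along the clamp's y. The free edge lies 130 mm from it, on the far side. To close, push the outer (upper, robot-side) face near the free edge over and down: under 5 N until the catch is met.
- catch_nose (a point): Nose of the sprung steel catch in the lower half's far end face, 30 mm above the bench. A steel strip 34 mm wide hangs from the upper half's free edge (16 mm past the edge, to 34 mm below the plate's underside) and snaps under it: met at a hinge angle of about 0.15, passed at about 0.08, with 8 to 16 N at lid_press.
Not all that is in view belongs to the job. Of the things like the clamp, leave any that is purple or red; of the rest the smaller one is meant.

How it is judged:
On the way, in this order (a step that is already met when the one before it is completed fails the run):
1. the upper half is caught by its spring catch and stays down with the hand off it, the pin not yet in (value of joint lid below 0.06 rad and contact force between each of the arm, the fingers and clamp below 0.3 N and horizontal distance between pin_tip and base_hole above 0.05 m), for 0.3 s.
2. the pin has entered the holes of both halves with the upper half still caught (value of joint lid below 0.06 rad and z of pin_tip in the frame of clamp below 0.035 m and horizontal distance between pin_tip and base_hole below 0.006 m), for 0.1 s.
At the end, for the whole second after the job is handed in: Upper half shut (hinge under 0.015 rad); pin upright (0.1 rad) through both holes (tip within 6 mm of the hole axis, under 17 mm above the bench); fingers grip the pin (over 3 N), not the clamp (under 0.5 N); pin presses the clamp with over 1 N; all at rest (0.02 m/s) (value of joint lid below 0.015 rad and z of pin_tip in the frame of clamp below 0.017 m and horizontal distance between pin_tip and base_hole below 0.006 m and angle between pin's own z axis and vertical below 0.1 rad and contact force between pin and clamp above 1 N and contact force between the fingers and pin above 3 N and contact force between the fingers and clamp below 0.5 N and linear speed of pin below 0.02 m/s); the arm keeps its last pose, push and grip.
It fails at once if the beaker was moved or tipped (distance of beaker from where it was at the start of the episode above 0.02 m or angle between beaker's own z axis and vertical above 0.3 rad).
It fails at once if the bottle was moved or tipped (distance of bottle from where it was at the start of the episode above 0.02 m or angle between bottle's own z axis and vertical above 0.3 rad).
It fails at once if the vial was moved or tipped (distance of vial from where it was at the start of the episode above 0.02 m or angle between vial's own z axis and vertical above 0.3 rad).
It also fails if it takes over 58 s, if anything falls off the work surface, if the arm or the gripper's body presses on something with over 40 N, if the wrist force passes 120 N, or if a joint passes its speed limit or range.

### The arm

A 6-joint arm with a two-finger parallel gripper is mounted at the origin on the work surface. World frame = base frame: x ahead of the robot, y to its left, z up, the work surface at z = 0. Lengths are in m, angles in rad, forces in N, time in s.
With the tool pointing down it reaches from about 0.35 to 0.775 m from the base axis. Payload 5.5 kg.
Tool frame: the origin (TCP) lies where the fingers leave the gripper's body, on its centre line; the fingertips stand env.tip_reach ahead of it and the grasp point (between the pads) lies 54 mm ahead of it (env.tip_reach is the distance from the TCP to the fingertips, in m); z points along the fingers, y is the line along which they close (so a half turn about z gives the same grasp; the last joint's range is limited). The gripper opens to 85 mm and grips with 20 to 120 N. Pads are 22 mm wide; open, the fingers measure 114 mm over their backs; the gripper's body (76 mm by 85 mm) begins 54 mm behind the grasp point. The pads swing forward as they close: fully open they stand 13 mm farther back than shut.
Start: joints at [1.165, 0.313, 0.046, 1.304, 0, 1.431], TCP at [0.151, 0.555, 0.304] pointing down, gripper open.
Joint ranges: [-2.76, 2.76], [-0.86, 1.69], [-1.03, 1.26], [-2.2, 2.34], [-1.47, 1.5], [-3.14, 3.14]. Speed limits (rad/s): [2.57, 2.57, 3.14, 3.14, 3.14, 3.14].

### API

Orientations are given as a unit quaternion [w, x, y, z].
In Python, from workcell import status, optics, hand_in, env gives the robot as it stands.
- The arm moves only by the shell command python3 -m handwheel 'ROWS' [FORCE]. ROWS is a JSON object whose one key "deltas" holds a list of rows, each a list of 5 numbers: the opening, from -1 (shut) to 1 (fully open), then the shift along the tool's x, y, z in units of 40 mm (1.0 is 40 mm), then the turn about the tool's z in units of 10 degrees (1.0 is 10 degrees). In form: {"deltas": [[jaw, x, y, z, roll], ...]}. A call has 1 to 20 rows; each row shifts and turns the commanded pose from where the row before left it, along the tool's axes as they then stand; what a row does not reach is not made up. A row lasts 1/8 s, in which the tool goes at most 62.5 mm and 10.7 degrees, less where a joint would pass 70% of its speed; a pose out of reach is approached as far as the arm can. A call is refused whole if a number of a shift passes 1 or a number of a turn 1, either way. A call with a gripper value outside its range is refused whole. The fingers move at their own pace and stop on an object; FORCE is the grip in N (left out, the last holds). Time passes only in rows, so rows that do not move let the fingers close. It gives the time, the measured TCP pose, the force, the opening and the grip force at its end, in the units of the state.
- status.get_state(): the state, without advancing time (a new reading comes with each control period).
- optics.read_camera(name): name is "side" or "top" or "wrist"; returns a dict with "frame" (384x512x3 uint8, red, green, blue), "depth" (384x512 float32, m along the optical axis (not along the pixel's ray), 0 where there is no reading), "vfov" (degrees; the focal length in pixels is half the picture's height over the tangent of half this angle, whatever the lens; pixels are square), "cx", "cy" (the principal point, pixels), "k1" (the pictures are not rectified: a ray, as slopes to the right and down, at radius r is drawn at 1 + k1 r^2 times it, then the intrinsics apply), "origin" and "attitude" of the camera in the world. Camera axes: x right, y down, z forward; pixel columns grow to the right and rows downward; lengths in m; the calibration is good to about 2 mm. A picture is of the moment at which its call begins.
- hand_in(): hands the job in; it is judged then, once.
The state is a dict: "clock": time; "joint_pos": joint angles; "qvel": joint speeds; "tau": joint torques, N m; "tcp_pos": TCP position; "orientation": TCP orientation; "wrist_force": force on the tool from outside, world axes, zero at the start; "ft_torque": the same for the moment, N m; "finger_gap": finger opening in m; "grip_force": force on a finger pad.
Only numpy, scipy, OpenCV 4.12 (cv2) and the standard library are available. Lean on these libraries where they do the work, as an engineer would, in place of code of your own. Each camera call takes 0.05 s, during which the arm holds its last target. There are 200 camera calls.

## Working session

There is one attempt and no reset: what is moved stays moved. The work goes in short steps, Python scripts to look and compute and a shell command to move; the robot and the scene stay as the last step left them, time stands still between calls to the robot, and variables do not carry over. Pictures are saved under pics/ and viewed, at most 10 in all, crops included, and the job is handed in when it is done.

```bash
mkdir -p pics
cat > h.py <<'E'
import numpy as np, cv2
from workcell import status, optics, env
from scipy.spatial.transform import Rotation as R
def snap(n,fn=None):
    c=optics.read_camera(n)
    np.savez(''+(fn or n)+'.npz',**{k:np.array(v) for k,v in c.items()})
    if fn: cv2.imwrite(f'pics/{fn}.png',c['frame'][:,:,::-1])
    return c
def load(fn):
    d=np.load(''+fn+'.npz'); return {k:d[k] for k in d}
def rot(c):
    a=np.array(c['attitude'],float)
    if a.shape==(3,3): return a
    return R.from_quat(np.r_[a[1:],a[0]]).as_matrix()
def f(c): return c['frame'].shape[0]/2/np.tan(np.radians(float(c['vfov']))/2)
def ray(c,u,v):
    F=f(c); k=float(c['k1']); p=np.array([(u-c['cx'])/F,(v-c['cy'])/F],float); q=p.copy()
    for _ in range(30): q=p/(1+k*(q@q))
    return rot(c)@np.r_[q,1]
def atz(c,u,v,z):
    d=ray(c,u,v); o=np.array(c['origin'],float); return o+d*(z-o[2])/d[2]
def atd(c,u,v):
    return np.array(c['origin'],float)+ray(c,u,v)*float(c['depth'][int(round(v)),int(round(u))])
def cloud(c):
    H,W=c['depth'].shape; u,v=np.meshgrid(np.arange(W),np.arange(H)); F=f(c);k=float(c['k1'])
    p=np.stack([(u-c['cx'])/F,(v-c['cy'])/F],-1); q=p.copy()
    for _ in range(30): q=p/(1+k*(q**2).sum(-1,keepdims=True))
    r=np.concatenate([q,np.ones((H,W,1))],-1)*c['depth'][...,None]
    P=r@rot(c).T+np.array(c['origin'],float); P[c['depth']<=0]=np.nan; return P
def proj(c,P):
    q=rot(c).T@(np.array(P)-np.array(c['origin'],float)); s=q[:2]/q[2]; s=s*(1+float(c['k1'])*(s@s)); return s*f(c)+[float(c['cx']),float(c['cy'])]
E
python3 - <<'E'
from h import *
a=snap('top','top0'); b=snap('side','side0')
for c in (a,b): print(c['vfov'],c['cx'],c['cy'],c['k1'],c['origin'],c['attitude'])
print(env.tip_reach, status.get_state())
E
```

```text
44.926037026179884 262.6893069265171 180.60110203686367 -0.14002758135243415 [0.33173886 0.02607964 1.14204771] [ 0.06735136 -0.69867313  0.7091878  -0.06612345]
44.19301128157151 259.2015307090834 188.25818074844304 -0.048056064915550416 [-0.04441409 -0.59694703  0.88046176] [-0.3636944   0.85368037 -0.34224503  0.14773132]
0.0726 {'clock': 0.1, 'joint_pos': array([ 1.16540252e+00,  3.13953559e-01,  4.50846044e-02,  1.30358070e+00,
       -3.85193818e-06,  1.43120454e+00]), 'qvel': array([-0.00030411, -0.00127893,  0.00323322, -0.00074893,  0.00191321,
        0.00044051]), 'tau': array([ 2.92649303e-03, -4.81724811e+01,  2.99243402e+01,  1.27429943e-02,
       -7.07322738e-05,  9.52997937e-06]), 'tcp_pos': array([0.15091626, 0.55449772, 0.30307859]), 'orientation': array([-2.20628059e-04,  1.32510077e-01,  9.91181313e-01, -7.96682083e-04]), 'wrist_force': array([ 0.20437672,  0.00500466, -0.62732896]), 'ft_torque': array([-0.01036965,  0.01256346, -0.06766838]), 'grip_force': 0.0, 'finger_gap': 0.08583530653798947}
```

View pics/top0.png

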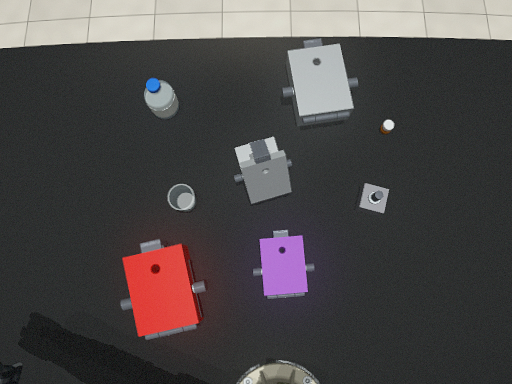

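View pics/side0.png

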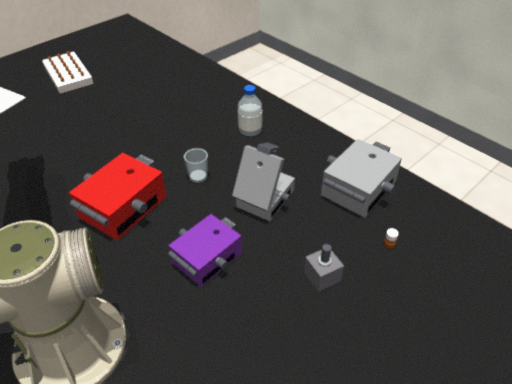

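Candidates in the top picture are red (160,290), purple (283,266), large grey (320,83) and small grey with its lid open (264,170). Red and purple are excluded, so the smaller grey one at (264,170) fits. In the side picture its lid is at (260,178) and the pin at (326,255). I'll confirm with an enlarged crop and measure at the same time.

Run:
```python
from h import *
a=load('top0'); b=load('side0')
k=cv2.resize(a['frame'][110:230,210:410],None,fx=4,fy=4,interpolation=cv2.INTER_CUBIC)
cv2.imwrite('pics/crop1.png',k[:,:,::-1])
P=cloud(a);Q=cloud(b)
for n,u,v in [('lid',264,180),('lid2',285,190),('lid3',250,195),('big',320,90),('stand',367,205),('pin',378,196),('beak',182,200),('bottle',153,86),('vial',388,125),('bench',220,230),('block',246,153),('column',240,179),('col2',289,162),('purple',283,270)]:
    print(n,P[v,u].round(4))
for n,u,v in [('lid',255,185),('stand',315,258),('pin',326,250),('vial',392,234),('bench',150,300),('block',285,185)]: print('s',n,Q[v,u].round(4))
```

```text
lid [0.5296 0.0234 0.1149]
lid2 [ 0.515  -0.0259  0.0622]
lid3 [0.5018 0.0564 0.0779]
big [ 0.7561 -0.116   0.0838]
stand [ 0.4769 -0.2204  0.0552]
pin [ 0.491  -0.2366  0.1012]
beak [0.5033 0.2278 0.0047]
bottle [0.7459 0.2747 0.1521]
vial [ 0.6777 -0.2876  0.0456]
bench [ 0.4282  0.1334 -0.0012]
block [0.6113 0.0662 0.0426]
column [0.5456 0.0808 0.0491]
col2 [ 0.5838 -0.0373  0.0571]
purple [ 0.3287 -0.0171  0.0638]
s lid [0.5253 0.0086 0.0948]
s stand [ 0.4901 -0.2199  0.0539]
s pin [ 0.4911 -0.2442  0.1027]
s vial [ 0.6771 -0.2945  0.0466]
s bench [ 0.1797 -0.0258  0.0014]
s block [ 0.6197 -0.004   0.042 ]
```

View pics/crop1.png

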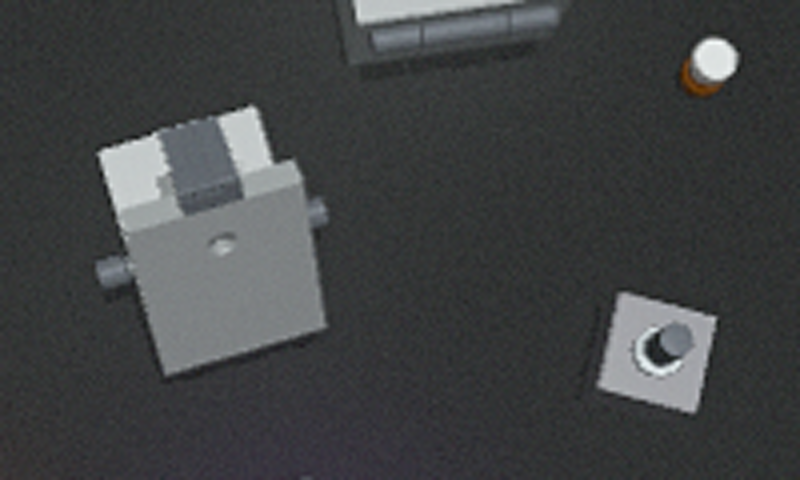

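The crop confirms the small grey clamp with its lid open. In the crop the lid hole is at (221,243), the block's far corners are at (98,150) and (255,107), and the pin grip's top is at (677,340). Next I fit the poses.

```bash
cat > fit.py <<'E'
from h import *
from scipy.optimize import least_squares
a=load('top0'); b=load('side0')
up=lambda x,y:np.array([210+(x+.5)/4-.5,110+(y+.5)/4-.5])
pts={ 'fl':up(98,150),'fr':up(255,107),'hole':up(221,244),'hl':up(165,376),'hr':up(326,326),'tl':up(130,234),'tr':up(299,186)}
def model(p):
    x,y,w,t=p; c,s=np.cos(w),np.sin(w)
    W=lambda X,Y,Z:np.array([x+c*X-s*Y,y+s*X+c*Y,Z])
    L=lambda r,Y,h:W(-.065+r*np.cos(t)-h*np.sin(t),Y,.045+r*np.sin(t)+h*np.cos(t))
    return {'fl':W(.065,.05,.045),'fr':W(.065,-.05,.045),'hole':L(.1,0,.018),'hl':L(0,.05,.018),'hr':L(0,-.05,.018),'tl':L(.13,.05,.018),'tr':L(.13,-.05,.018),'press':L(.117,0,.018),'bh':W(.035,0,.045)}
res=lambda p:np.concatenate([proj(a,model(p)[k])-pts[k] for k in pts])
if __name__=='__main__':
    s=least_squares(res,[.55,.02,.2,.9],loss='soft_l1'); print(s.x.round(4),res(s.x).reshape(-1,2).round(1).tolist())
    m=model(s.x); print({k:m[k].round(4).tolist() for k in m})
    for n,c in (('top',a),('side',b)):
        P=cloud(c); poly=np.array([proj(c,m[k]) for k in('hl','hr','tr','tl')]); cen=poly.mean(0)
        M=np.zeros(P.shape[:2],np.uint8); cv2.fillPoly(M,[(cen+.75*(poly-cen)).round().astype(int)],1)
        X=P[(M>0)&np.isfinite(P[...,0])]; cc=np.median(X,0); X=X[np.linalg.norm(X-cc,axis=1)<.1]
        for _ in range(3):
            cc=X.mean(0); nrm=np.linalg.svd(X-cc,full_matrices=False)[2][2]; nrm*=np.sign(nrm[2]); X=X[abs((X-cc)@nrm)<.006]
        print(n,len(X),nrm.round(3),'theta',np.arccos(nrm[2]).round(3),'yaw',np.arctan2(-nrm[1],-nrm[0]).round(3),'hole off plane',((m['hole']-cc)@nrm).round(4),'hole px side',proj(b,m['hole']).round(1),'bh',proj(b,m['bh']).round(1))
    # pin: points z .09-.11 grip top, collar
    for n,c in (('top',a),('side',b)):
        P=cloud(c); ok=(abs(P[...,0]-.49)<.07)&(abs(P[...,1]+.23)<.07)
        t=P[ok&(P[...,2]>.097)]; print(n,'griptop',len(t),t.mean(0).round(4),t.min(0).round(4),t.max(0).round(4))
        t=P[ok&(P[...,2]>.050)&(P[...,2]<.0575)]; print(n,'standtop',len(t),t.mean(0).round(4),t.min(0).round(4),t.max(0).round(4))
    print('pin top ray z=.104',atz(a,*up(677,337),.104).round(4))
    print('stand corners', [atz(a,*up(*q),.056).round(4).tolist() for q in((620,292),(716,317),(694,413),(598,387))])
E
python3 fit.py
```

```text
[0.5765 0.0293 0.2739 1.0677] [[-0.0, 0.1], [-0.1, -0.4], [0.3, 0.1], [-0.2, -0.1], [-0.0, 0.5], [-1.1, 0.3], [1.1, -0.6]]
{'fl': [0.6256, 0.0951, 0.045], 'fr': [0.6526, -0.0012, 0.045], 'hole': [0.5452, 0.0205, 0.1413], 'hl': [0.4853, 0.0556, 0.0537], 'hr': [0.5123, -0.0406, 0.0537], 'tl': [0.5456, 0.0726, 0.1676], 'tr': [0.5726, -0.0237, 0.1676], 'press': [0.5531, 0.0228, 0.1562], 'bh': [0.6102, 0.0388, 0.045]}
top 947 [-0.838 -0.238  0.491] theta 1.058 yaw 0.277 hole off plane 0.0018 hole px side [257.6 164.4] bh [270.7 177.7]
side 1141 [-0.841 -0.235  0.487] theta 1.062 yaw 0.272 hole off plane 0.0035 hole px side [257.6 164.4] bh [270.7 177.7]
top griptop 62 [ 0.4938 -0.2368  0.1029] [ 0.484  -0.2461  0.0972] [ 0.5028 -0.2278  0.1068]
top standtop 423 [ 0.4933 -0.2374  0.0546] [ 0.4573 -0.2741  0.0501] [ 0.5305 -0.2035  0.0575]
side griptop 69 [ 0.4957 -0.2421  0.1026] [ 0.4861 -0.2509  0.0973] [ 0.507  -0.2329  0.1059]
side standtop 436 [ 0.4905 -0.2452  0.0549] [ 0.4594 -0.2768  0.0501] [ 0.5291 -0.2056  0.0575]
pin top ray z=.104 [ 0.4955 -0.2383  0.104 ]
stand corners [[0.5309, -0.2175, 0.056], [0.5148, -0.275, 0.056], [0.4572, -0.2581, 0.056], [0.4739, -0.2012, 0.056]]
```

The fit is good to about 1 px: clamp at (0.577, 0.029), yaw 0.274, lid 1.065 rad. The pin is near (0.495, -0.239). I'll shut the fingers, align the tool with the clamp, and work out the shift.

```bash
cat >> h.py <<'E'
def units(target):  # tool-axis shift (units of 40 mm) from the present TCP to target TCP
    s=status.get_state(); q=s['orientation']; M=R.from_quat(np.r_[q[1:],q[0]])
    return (M.inv().apply(np.array(target)-s['tcp_pos'])/.04).round(3), np.degrees(np.arctan2(*M.as_matrix()[[1,0],0])).round(2)
YAW=.274
def cl(s,e,z): # clamp frame (s from hinge, e along clamp y) -> world
    c,n=np.cos(YAW),np.sin(YAW); return np.array([.5139+c*s-n*e,.0117+n*s+c*e,z])
E
python3 -m handwheel '{"deltas": [[-1,0,0,0,-0.8],[-1,0,0,0,-0.8],[-1,0,0,0,-0.8],[-1,0,0,0,-0.69],[-1,0,0,0,0]]}' 30
python3 -c "
from h import *
print(units(cl(-.02,0,.28)),units(cl(.0,0,.156+.0726)),status.get_state()['finger_gap'])"
```

```text
clock: 0.72
tcp_pos: [0.151, 0.5546, 0.3034]
orientation: [-0.0, -0.136, 0.991, -0.0]
wrist_force: [0.4, -0.5, -0.2]
finger_gap: 0.0001
grip_force: 0.0
(array([ -4.59 , -15.514,   0.594]), np.float64(-164.4)) (array([ -5.091, -15.512,   1.879]), np.float64(-164.4)) 9.822324442299329e-05
```

```bash
python3 -m handwheel '{"deltas": [[-1,-0.3,-0.97,0,0],[-1,-0.3,-0.97,0,0],[-1,-0.3,-0.97,0,0],[-1,-0.3,-0.97,0,0],[-1,-0.3,-0.97,0,0],[-1,-0.3,-0.97,0,0],[-1,-0.3,-0.97,0,0],[-1,-0.3,-0.97,0,0],[-1,-0.3,-0.97,0,0],[-1,-0.3,-0.97,0,0],[-1,-0.3,-0.97,0.1,0],[-1,-0.3,-0.97,0.1,0],[-1,-0.3,-0.97,0.1,0],[-1,-0.3,-0.97,0.1,0],[-1,-0.3,-0.97,0.1,0],[-1,-0.1,-0.96,0.1,0],[-1,0,0,0,0]]}'
python3 -c "
from h import *
print(units(cl(.0,0,.156+.0726)),units(cl(.03,0,.156+.0726)))
snap('wrist','w1')"
```

```text
clock: 2.85
tcp_pos: [0.4965, 0.0051, 0.2791]
orientation: [-0.0, -0.133, 0.991, -0.0]
wrist_force: [-0.5, 0.1, 0.7]
finger_gap: 0.0001
grip_force: 0.0
(array([-0.464,  0.044,  1.263]), np.float64(-164.67)) (array([-1.214,  0.048,  1.263]), np.float64(-164.67))
```

View pics/w1.png

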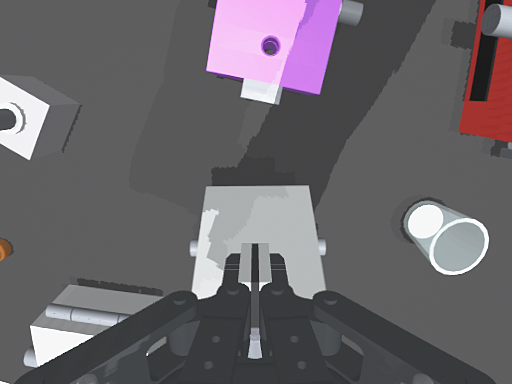

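Wrist view: the shut fingers (255,260) are centred over the clamp's mid line, the lid fills (195–325, 185–300), and the hand is clear of the beaker (445,240). Next I go down and push the lid along its arc.

```bash
python3 -m handwheel '{"deltas": [[-1,-0.15,0.02,0.6,0],[-1,-0.3,0.02,0.66,0],[-1,-0.4,0,0,0],[-1,-0.33,0,0,0],[-1,-0.2,0,0.1,0],[-1,-0.2,0,0.1,0],[-1,-0.17,0,0.1,0],[-1,-0.14,0,0.1,0],[-1,-0.16,0,0.15,0],[-1,-0.16,0,0.15,0],[-1,-0.16,0,0.15,0],[-1,-0.16,0,0.16,0],[-1,0,0,0,0]]}'
python3 -c "
from h import *
print(units(cl(.099,0,.088+.0726)),units(cl(.112,0,.07+.0726)))
snap('side','s1')"
```

```text
clock: 4.53
tcp_pos: [0.5928, 0.0362, 0.188]
orientation: [-0.001, -0.136, 0.991, 0.0]
wrist_force: [-0.2, 0.3, -0.6]
finger_gap: 0.0001
grip_force: 0.1
(array([-0.412, -0.056,  0.683]), np.float64(-164.32)) (array([-0.738, -0.056,  1.133]), np.float64(-164.32))
```

```bash
python3 -c "
from h import *
a=load('s1');k=cv2.resize(a['frame'][80:240,180:400],None,fx=3,fy=3,interpolation=cv2.INTER_CUBIC)
cv2.imwrite('pics/s1c.png',k[:,:,::-1])"
```

```text
(no output)
```

View pics/s1c.png

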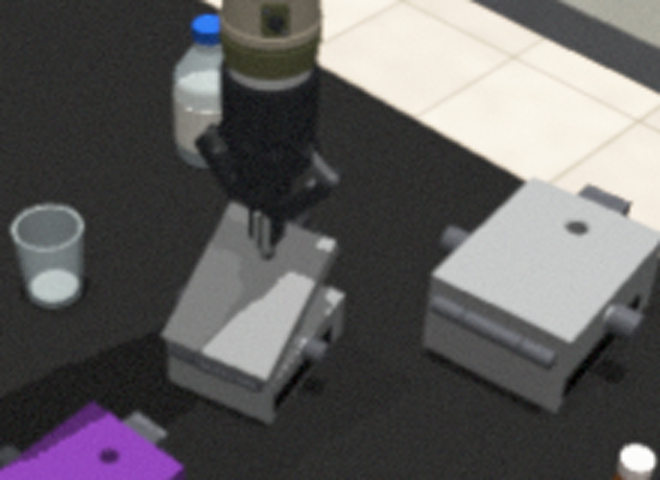

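The lid has followed the fingers (tips at crop (265,250)) down to about 0.5 rad. Continuing down to the catch.

```bash
python3 -m handwheel '{"deltas": [[-1,-0.14,0,0.2,0],[-1,-0.12,0,0.2,0],[-1,-0.1,0,0.2,0],[-1,-0.1,0,0.15,0],[-1,-0.1,-0.02,0.13,0],[-1,-0.1,-0.02,0.06,0],[-1,0,0,0,0]]}'
python3 -c "
from h import *
print(units(cl(.112,0,.07+.0726)),units(cl(.114,0,.063+.0726)))"
```

```text
clock: 5.45
tcp_pos: [0.6176, 0.0417, 0.1515]
orientation: [-0.001, -0.136, 0.991, 0.0]
wrist_force: [-4.4, 0.4, 5.0]
finger_gap: -0.0001
grip_force: 2.4
(array([-0.101, -0.02 ,  0.223]), np.float64(-164.33)) (array([-0.152, -0.02 ,  0.398]), np.float64(-164.33))
```

```bash
python3 -m handwheel '{"deltas": [[-1,0,0,0.1,0],[-1,0,0,0.1,0],[-1,0,0,0.1,0],[-1,0,0,0.08,0],[-1,0,0,0,0]]}'
```

```text
clock: 6.08
tcp_pos: [0.6195, 0.0416, 0.1364]
orientation: [0.001, -0.136, 0.991, -0.0]
wrist_force: [1.9, 1.2, 1.8]
finger_gap: 0.0001
grip_force: 1.0
```

The tips are at z 0.064 with only 1.8 N on them, so the catch is passed. I'll lift off and look at the lid hole from above.

```bash
python3 -m handwheel '{"deltas": [[-1,0,0,-0.5,0],[-1,0,0,-1,0],[-1,-0.3,0,-1,0],[-1,-0.6,0,-0.8,0],[-1,-0.3,0,-0.1,0],[-1,0,0,0,0],[-1,0,0,0,0]]}'
python3 - <<'E'
from h import *
c=snap('wrist','w2'); t=snap('top','t2')
P=cloud(c); m=(P[...,2]>.05)&(P[...,2]<.075)&(np.hypot(P[...,0]-.577,P[...,1]-.03)<.06)
X=P[m]; A=np.c_[X[:,:2],np.ones(len(X))]; k=np.linalg.lstsq(A,X[:,2],rcond=None)[0]; print(len(X),'slope along d',k[0]*np.cos(YAW)+k[1]*np.sin(YAW),X.mean(0).round(4))
for n,q in(('w',c),('t',t)): print(n,proj(q,[.6102,.0388,.065]).round(1))
E
```

```text
clock: 6.95
tcp_pos: [0.6639, 0.0544, 0.2709]
orientation: [-0.001, -0.136, 0.991, 0.0]
wrist_force: [-0.0, -0.2, 0.2]
finger_gap: 0.0001
grip_force: 0.0
15432 slope along d 0.033591521960410445 [0.5745 0.0294 0.0637]
w [253.7 125.4]
t [257.1 151. ]
```

View pics/w2.png

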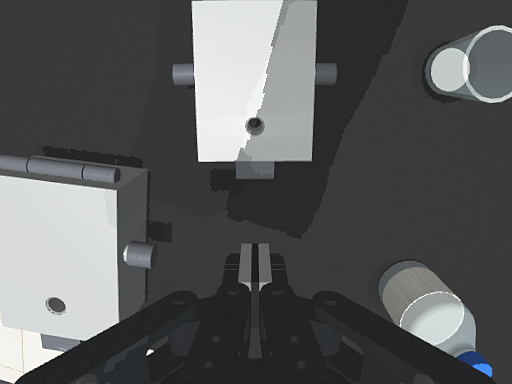

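The lid is caught (slope 0.034, edge up about 4 mm), with its hole at (255,126), close to the prediction (253.7,125.4). Next I refine the hole and go look at the pin from a like pose, so that camera bias cancels.

Run:
```python
from h import *
c=load('w2'); g=cv2.cvtColor(c['frame'],cv2.COLOR_RGB2GRAY)
k=g[112:142,240:270]; _,m=cv2.threshold(k,0,255,cv2.THRESH_OTSU); 
n,l,s,ce=cv2.connectedComponentsWithStats(255-m); i=[j for j in range(1,n) if s[j,4]>20]; print([(s[j].tolist(),(ce[j]+[240,112]).round(1).tolist()) for j in i])
for p in ((255,126),(193,161),(313,160)): print(p,atz(c,*p,.066).round(4))
T=np.array([.494,-.239,.0]); s=status.get_state()
off=s['tcp_pos']-atz(c,255,126,.066); print('tcp-hole',off.round(4))
print(units([T[0]+off[0],T[1]+off[1],.2709]))
```

```text
[([6, 5, 19, 19, 261], [255.3, 126.0])]
(255, 126) [0.6103 0.04   0.066 ]
(193, 161) [ 0.6543 -0.0046  0.066 ]
(313, 160) [0.6248 0.0973 0.066 ]
tcp-hole [0.0536 0.0144 0.2053]
(array([ 4.683, -5.932,  0.016]), np.float64(-164.35))
```

```bash
python3 -m handwheel '{"deltas": [[1,0.6,-0.76,0,0],[1,0.6,-0.76,0,0],[1,0.6,-0.76,0,0],[1,0.6,-0.76,0,0],[1,0.6,-0.76,0,0],[1,0.6,-0.76,0,0],[1,0.6,-0.76,0,0],[1,0.48,-0.61,0,0],[1,0,0,0,0],[1,0,0,0,0]]}'
python3 - <<'E'
from h import *
c=snap('wrist','w3')
print(proj(c,[.4945,-.2385,.062]).round(1),proj(c,[.4945,-.2385,.104]).round(1))
k=cv2.resize(c['frame'][60:200,160:360],None,fx=4,fy=4,interpolation=cv2.INTER_CUBIC)
cv2.imwrite('pics/w3c.png',k[:,:,::-1])
E
```

```text
clock: 8.3
tcp_pos: [0.5483, -0.2239, 0.2721]
orientation: [-0.0, -0.136, 0.991, 0.0]
wrist_force: [0.5, 0.4, -0.4]
finger_gap: 0.0853
grip_force: 0.0
[254.8 124.5] [254.8 129.4]
```

View pics/w3c.png

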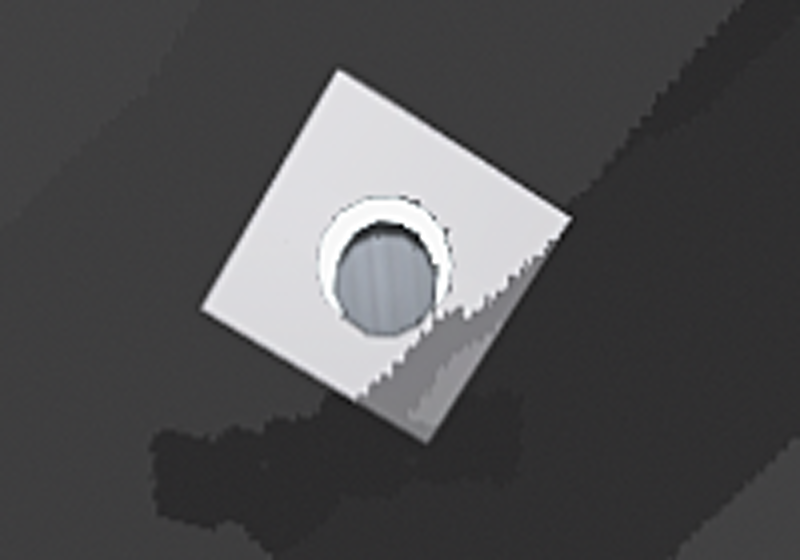

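The crop shows the pin's grip top at (386,280), i.e. picture (256.1,129.6), and the collar centre near (385,263).

Run:
```python
from h import *
c=load('w3'); up=lambda x,y:(160+(x+.5)/4-.5,60+(y+.5)/4-.5)
print('grip',atz(c,*up(386,280),.104).round(4),'collar',atz(c,*up(385,263),.062).round(4))
cs=[atz(c,*up(*q),.056) for q in((339,69),(572,217),(428,443),(202,309))]; print('stand',np.mean(cs,0).round(4),[np.linalg.norm(cs[i]-cs[i-1]).round(4) for i in range(4)])
p=atz(c,*up(386,280),.104); print(units([p[0],p[1],.14]),units([p[0],p[1],.19]))
```

```text
grip [ 0.4944 -0.2375  0.104 ] collar [ 0.4949 -0.2374  0.062 ]
stand [ 0.4954 -0.2372  0.056 ] [np.float64(0.06), np.float64(0.0598), np.float64(0.0599), np.float64(0.0598)]
(array([1.399, 0.029, 3.303]), np.float64(-164.3)) (array([1.399, 0.029, 2.053]), np.float64(-164.3))
```

Pin at (0.4946, -0.2374); the stand's sides come out at 60 mm as they should. Going down over it and gripping.

```bash
python3 -m handwheel '{"deltas": [[1,0.7,0.015,0.4,0],[1,0.695,0.015,0.6,0],[1,0,0,0.8,0],[1,0,0,0.8,0],[1,0,0,0.5,0],[1,0,0,0.2,0],[1,0,0,0,0],[-1,0,0,0,0],[-1,0,0,0,0],[-1,0,0,0,0],[-1,0,0,0,0],[-1,0,0,0,0]]}' 60
python3 -c "
from h import *
print(units([.4946,-.2374,.14]))"
```

```text
clock: 9.85
tcp_pos: [0.4949, -0.2384, 0.1408]
orientation: [0.0, -0.136, 0.991, -0.0]
wrist_force: [0.3, 0.7, 3.6]
finger_gap: 0.0181
grip_force: 58.5
(array([0.   , 0.027, 0.02 ]), np.float64(-164.34))
```

```bash
python3 -m handwheel '{"deltas": [[-1,0,0,-0.3,0],[-1,0,0,-0.5,0],[-1,0,0,-0.8,0],[-1,0,0,-0.8,0],[-1,0,0,-0.4,0],[-1,0,0,0,0],[-1,0,0,0,0]]}'
python3 -c "
from h import *
print(units([.6103,.04,.24]))
c=snap('side','s4');k=cv2.resize(c['frame'][110:310,200:420],None,fx=3,fy=3,interpolation=cv2.INTER_CUBIC)
cv2.imwrite('pics/s4c.png',k[:,:,::-1])"
```

```text
clock: 10.72
tcp_pos: [0.4941, -0.2379, 0.251]
orientation: [-0.001, -0.136, 0.991, 0.001]
wrist_force: [-0.2, 0.0, -0.9]
finger_gap: 0.0186
grip_force: 58.6
(array([-4.673,  5.905,  0.279]), np.float64(-164.33))
```

View pics/s4c.png

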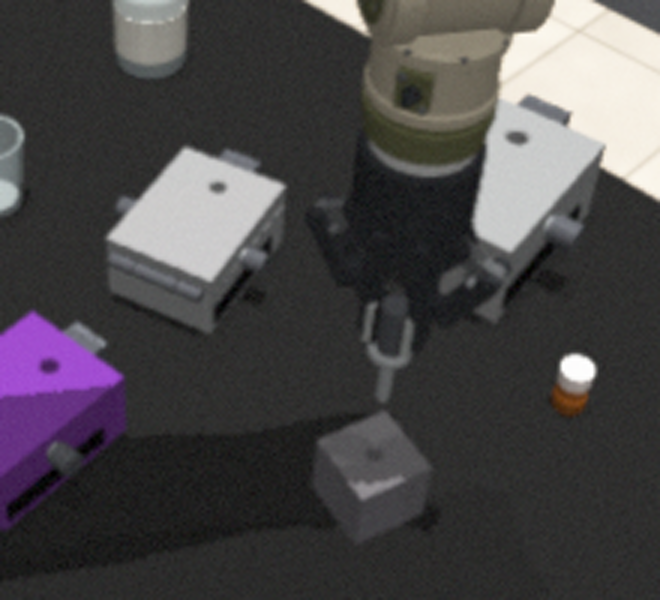

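The pin is held, with its tip at crop (383,400), and the clamp is shut at (195,240). I'll check its tilt against a vertical line.

Run:
```python
from h import *
c=load('s4'); t=np.array([.4941,-.2379,.251])
for dz in (.036,.078,.084,.134): print(dz,((proj(c,t-[0,0,dz])-[200,110])*3+1).round(1))
P=cloud(c); 
# pin tip by top-hole cross check: lid hole px in this image
print('hole pred',((proj(c,[.6103,.04,.066])-[200,110])*3+1).round(1), 'stand hole pred',((proj(c,[.495,-.2374,.056])-[200,110])*3+1).round(1))
```

```text
0.036 [392.3 303.4]
0.078 [385.5 346.7]
0.084 [384.6 352.7]
0.134 [377.1 400.5]
hole pred [212.8 185.5] stand hole pred [368.8 453.3]
```

Hole, stand and pin all show the same +5 px side-camera bias, so the pin is upright and well placed relative to the hole. Carrying it over.

```bash
python3 -m handwheel '{"deltas": [[-1,-0.3,0.4,0,0],[-1,-0.6,0.76,0,0],[-1,-0.6,0.76,0,0],[-1,-0.6,0.76,0,0],[-1,-0.6,0.76,0,0],[-1,-0.6,0.76,0,0],[-1,-0.6,0.76,0,0],[-1,-0.5,0.62,0,0],[-1,-0.273,0.325,0.28,0],[-1,0,0,0,0],[-1,0,0,0,0],[-1,0,0,0,0]]}'
python3 -c "
from h import *
print(units([.6103,.04,.204]))"
```

```text
clock: 12.28
tcp_pos: [0.6106, 0.0386, 0.2413]
orientation: [0.0, -0.136, 0.991, -0.0]
wrist_force: [-0.0, -0.1, -0.5]
finger_gap: 0.018
grip_force: 58.6
(array([-0.002,  0.037,  0.932]), np.float64(-164.42))
```

```bash
python3 -m handwheel '{"deltas": [[-1,0,0.02,0.4,0],[-1,0,0,0.4,0],[-1,0,0,0.1,0],[-1,0,0,0.08,0],[-1,0,0,0,0]]}'
python3 -c "
from h import *
print(units([.6103,.04,.204]),status.get_state()['wrist_force'])
c=snap('wrist','w5')
t=status.get_state()['tcp_pos']; print(proj(c,t-[0,0,.134]),proj(c,[.6103,.04,.066]))
k=cv2.resize(c['frame'][120:320,140:380],None,fx=3,fy=3,interpolation=cv2.INTER_CUBIC)
cv2.imwrite('pics/w5c.png',k[:,:,::-1])"
```

```text
clock: 12.9
tcp_pos: [0.6107, 0.0405, 0.2018]
orientation: [0.0, -0.136, 0.991, 0.0]
wrist_force: [0.1, 0.6, -1.2]
finger_gap: 0.0187
grip_force: 58.6
(array([ 0.012, -0.009, -0.054]), np.float64(-164.32)) [ 0.12627261  0.63960026 -1.23126511]
[254.19807812 216.68850931] [253.73344835 214.75216727]
```

View pics/w5c.png

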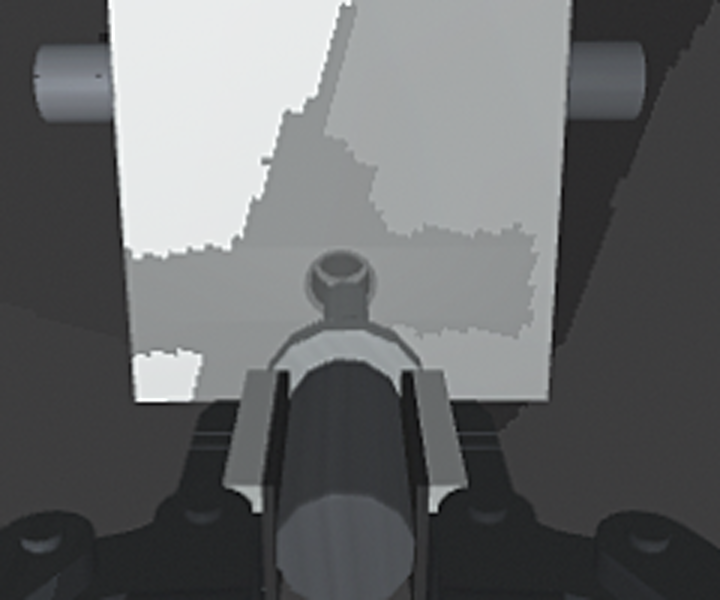

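The tip is just above the lid hole (hole centre crop (340,283), shank at (346,300)), about 1 mm right and far of centre. I correct that and go down slowly.

```bash
python3 -m handwheel '{"deltas": [[-1,0.015,-0.025,0,0],[-1,0,0,0.08,0],[-1,0,0,0.1,0],[-1,0,0,0.1,0],[-1,0,0,0,0]]}'
```

```text
clock: 13.58
tcp_pos: [0.61, 0.0393, 0.1901]
orientation: [-0.001, -0.136, 0.991, 0.0]
wrist_force: [0.2, 0.3, -0.7]
finger_gap: 0.0183
grip_force: 58.6
```

```bash
python3 -m handwheel '{"deltas": [[-1,0,0,0.1,0],[-1,0,0,0.1,0],[-1,0,0,0.1,0],[-1,0,0,0.1,0],[-1,0,0,0,0]]}'
```

```text
clock: 14.2
tcp_pos: [0.61, 0.0393, 0.1742]
orientation: [-0.0, -0.136, 0.991, 0.0]
wrist_force: [0.4, -0.8, -1.5]
finger_gap: 0.0188
grip_force: 58.6
```

Entered both holes without force (tip near 0.040). Continuing down.

```bash
python3 -m handwheel '{"deltas": [[-1,0,0,0.1,0],[-1,0,0,0.1,0],[-1,0,0,0.1,0],[-1,0,0,0.1,0],[-1,0,0,0.08,0],[-1,0,0,0,0]]}'
```

```text
clock: 14.95
tcp_pos: [0.6101, 0.0393, 0.1551]
orientation: [-0.0, -0.136, 0.991, 0.0]
wrist_force: [-0.1, 0.3, -1.4]
finger_gap: 0.0187
grip_force: 58.6
```

```bash
python3 -m handwheel '{"deltas": [[-1,0,0,0.08,0],[-1,0,0,0.06,0],[-1,0,0,0.04,0],[-1,0,0,0.02,0],[-1,0,0,0.02,0],[-1,0,0,0,0]]}'
```

```text
clock: 15.7
tcp_pos: [0.611, 0.0394, 0.1478]
orientation: [0.001, -0.136, 0.991, -0.0]
wrist_force: [0.3, 0.6, 6.3]
finger_gap: 0.0188
grip_force: 59.0
```

```bash
python3 -m handwheel '{"deltas": [[-1,0,0,0.02,0],[-1,0,0,0.01,0],[-1,0,0,0,0],[-1,0,0,0,0],[-1,0,0,0,0],[-1,0,0,0,0]]}'
python3 - <<'E'
from h import *
c=snap('side','s6'); k=cv2.resize(c['frame'][100:250,190:350],None,fx=4,fy=4,interpolation=cv2.INTER_CUBIC)
cv2.imwrite('pics/s6c.png',k[:,:,::-1])
w=snap('wrist'); P=cloud(w); m=(P[...,2]>.05)&(P[...,2]<.075)&(np.hypot(P[...,0]-.565,P[...,1]-.026)<.045)
X=P[m]; A=np.c_[X[:,:2],np.ones(len(X))]; k=np.linalg.lstsq(A,X[:,2],rcond=None)[0]; print(len(X),'slope',k[0]*np.cos(YAW)+k[1]*np.sin(YAW),X.mean(0).round(4),status.get_state()['wrist_force'])
E
```

```text
clock: 16.45
tcp_pos: [0.611, 0.0395, 0.1478]
orientation: [0.002, -0.136, 0.991, -0.0]
wrist_force: [-2.1, 1.1, 12.4]
finger_gap: 0.0189
grip_force: 59.5
25182 slope 0.015847959490072137 [0.5626 0.0253 0.062 ] [-2.34254835  1.16986666 12.73624062]
```

View pics/s6c.png

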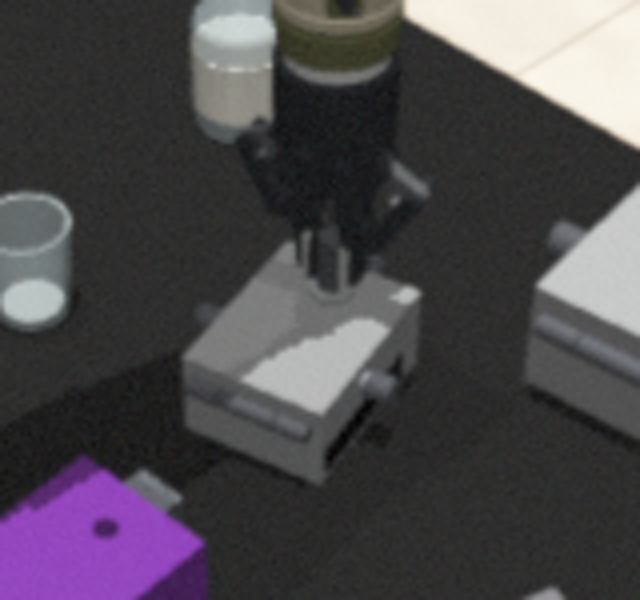

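The collar sits on the flat lid (crop (335,290)), and the height didn't change between 7 and 13 N, so it is at a firm stop. I'll push a little more and check the slope reading against the bench plane.

```bash
python3 -m handwheel '{"deltas": [[-1,0,0,0.03,0],[-1,0,0,0,0],[-1,0,0,0,0],[-1,0,0,0,0]]}'
python3 - <<'E'
from h import *
def sl(P,m):
    X=P[m]; A=np.c_[X[:,:2],np.ones(len(X))]
    for _ in range(3):
        k=np.linalg.lstsq(A,X[:,2],rcond=None)[0]; r=abs(A@k-X[:,2]); g=r<2.5*r.std(); X,A=X[g],A[g]
    return len(X),(k[0]*np.cos(YAW)+k[1]*np.sin(YAW)).round(4),X.mean(0).round(4)
for n in('wrist','side','top'):
    P=cloud(snap(n)); b=(abs(P[...,2])<.02)&(np.hypot(P[...,0]-.56,P[...,1]-.02)<.22)
    l=(P[...,2]>.05)&(P[...,2]<.075)&(np.hypot(P[...,0]-.56,P[...,1]-.026)<.045)
    print(n,'lid',sl(P,l),'bench',sl(P,b))
P=cloud(load('w2')); print('w2',sl(P,(P[...,2]>.05)&(P[...,2]<.08)&(np.hypot(P[...,0]-.56,P[...,1]-.026)<.045)),sl(P,(abs(P[...,2])<.02)&(np.hypot(P[...,0]-.56,P[...,1]-.02)<.22)))
print(status.get_state()['wrist_force'],status.get_state()['tcp_pos'])
E
```

```text
clock: 17.05
tcp_pos: [0.611, 0.0395, 0.1477]
orientation: [0.002, -0.136, 0.991, -0.0]
wrist_force: [-4.6, 1.3, 17.7]
finger_gap: 0.0187
grip_force: 60.6
wrist lid (17624, np.float64(-0.0006), array([0.5576, 0.0254, 0.0618])) bench (70288, np.float64(0.0002), array([ 0.5688,  0.0321, -0.0012]))
side lid (397, np.float64(0.0014), array([0.558 , 0.0253, 0.0623])) bench (7693, np.float64(0.0), array([ 0.5458, -0.0106, -0.0009]))
top lid (0, np.float64(0.0), array([nan, nan, nan])) bench (4652, np.float64(-0.0006), array([ 0.5604, -0.0762, -0.0009]))
w2 (5170, np.float64(0.0322), array([0.5597, 0.0257, 0.0634])) (44547, np.float64(-0.0001), array([ 0.6145,  0.0367, -0.0012]))
[-4.17782234  1.07750717 19.02940118] [0.61100087 0.03949363 0.14769944]
  ret = _var(a, axis=axis, dtype=dtype, out=out, ddof=ddof,
  arrmean = um.true_divide(arrmean, div, out=arrmean,
  ret = ret.dtype.type(ret / rcount)
<stdin>:6: RuntimeWarning: Mean of empty slice.
  ret = um.true_divide(
```

The lid slope now reads 0.00 (it was 0.032 when only caught), with the pin pressing at about 18 N and at rest. Handing in.

```bash
python3 -c "
from workcell import hand_in
print(hand_in())"
```

```text
the job is handed in; nothing more can be done
None
```

I closed the upper half onto its spring catch, put the locking pin through both holes, and handed the job in at about 17 s, still gripping the pin and pressing with about 18 N; at my last check the upper half read flat, but no verdict came back.

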